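Pack the canister row from the drying rack into the boxes on the packing rack

TASK

Move the row of four dark wooden canisters from the drying rack to the packing rack, so that they stand in the order of the boxes there: each canister upright on the floor of the card box made for its size, smallest in the smallest, largest in the largest. Lower each one into its box without dropping it, do not tip any over, and leave the wax tin and the tape roll where they are.

Things in the scene. Friction and masses are not known exactly. Their poses are not given: they have to be found in the camera images.
- canister_xs: The smallest of four closed canisters of the same dark wood, loose in a bay of the drying rack: upright cylinder 36 mm across, 46 mm tall to its flat shoulder, and in the middle of the top a cylindrical knob 24 mm across, 30 mm tall, to grip it by (total 76 mm; one rigid piece). Origin: centre of its underside; z up its axis; yaw means nothing.
- canister_s: The second smallest of four closed canisters of the same dark wood, loose in a bay of the drying rack: upright cylinder 46 mm across, 58 mm tall to its flat shoulder, and in the middle of the top a cylindrical knob 24 mm across, 30 mm tall, to grip it by (total 88 mm; one rigid piece). Origin: centre of its underside; z up its axis; yaw means nothing.
- canister_m: The second largest of four closed canisters of the same dark wood, loose in a bay of the drying rack: upright cylinder 56 mm across, 70 mm tall to its flat shoulder, and in the middle of the top a cylindrical knob 24 mm across, 30 mm tall, to grip it by (total 100 mm; one rigid piece). Origin: centre of its underside; z up its axis; yaw means nothing.
- canister_l: The largest of four closed canisters of the same dark wood, loose in a bay of the drying rack: upright cylinder 66 mm across, 82 mm tall to its flat shoulder, and in the middle of the top a cylindrical knob 24 mm across, 30 mm tall, to grip it by (total 112 mm; one rigid piece). Origin: centre of its underside; z up its axis; yaw means nothing.
- carton_xs: The smallest of four open square gift-box bases of brown card, made for the 36 mm canister: 57 mm square outside, 52 mm inside (8 mm spare all round), 30 mm high, walls and floor 2.5 mm thick. Fixed in a bay of the packing rack. Origin: centre of its underside (inner floor at z 2.5 mm); z up; y along the rack's row, x across it, sides parallel to both.
- carton_s: The second smallest of four open square gift-box bases of brown card, made for the 46 mm canister: 67 mm square outside, 62 mm inside (8 mm spare all round), 30 mm high, walls and floor 2.5 mm thick. Fixed in a bay of the packing rack. Origin: centre of its underside (inner floor at z 2.5 mm); z up; y along the rack's row, x across it, sides parallel to both.
- carton_m: The second largest of four open square gift-box bases of brown card, made for the 56 mm canister: 77 mm square outside, 72 mm inside (8 mm spare all round), 30 mm high, walls and floor 2.5 mm thick. Fixed in a bay of the packing rack. Origin: centre of its underside (inner floor at z 2.5 mm); z up; y along the rack's row, x across it, sides parallel to both.
- carton_l: The largest of four open square gift-box bases of brown card, made for the 66 mm canister: 87 mm square outside, 82 mm inside (8 mm spare all round), 30 mm high, walls and floor 2.5 mm thick. Fixed in a bay of the packing rack. Origin: centre of its underside (inner floor at z 2.5 mm); z up; y along the rack's row, x across it, sides parallel to both.
- wax_tin: Flat round metal tin, brass-coloured lid, 68 mm across, 30 mm tall; stays in its bay of the drying rack. Origin: centre of its underside. The drying rack: pale slatted rack 486 x 116 mm, a row of five bays 94 mm apart; slats (on which canisters and tin stand) 20 mm, side rails 34 mm above its foot.
- tape_roll: Amber roll of packing tape lying flat, 86 mm across, 48 mm tall; stays in its bay of the packing rack. Origin: centre of its underside. The packing rack: pale plywood tray 486 x 112 mm, a row of five bays 94 mm apart, rims 30 mm above its foot. The racks stand roughly parallel on a 3 mm black mat, either one the nearer to the robot.
Mind the look-alikes: they are no part of the job. Leave any yellow look-alike of the canister_l alone.

How it is judged:
By the outcome, as a careful person would: the job done as asked, in the order asked, and still so for the second after the job is handed in, with the robot touching nothing.
It also fails if it takes over 102 s, if anything falls off the work surface, if the arm or the gripper's body presses on something with over 40 N, if the wrist force passes 120 N, or if a joint passes its speed limit or range.

ROBOT

A 6-joint arm with a two-finger parallel gripper is mounted at the origin on the work surface. World frame = base frame: x ahead of the robot, y to its left, z up, the work surface at z = 0. Lengths are in mm, angles in rad, forces in N, time in s.
With the tool pointing down it reaches from about 375 to 825 mm from the base axis. Payload 5.5 kg.
Tool frame: the origin (TCP) lies at the very end of the fingers, on their centre line; the grasp point (between the pads) lies 19 mm behind it; z points along the fingers, y is the line along which they close (so a half turn about z gives the same grasp; the last joint's range is limited). The gripper opens to 85 mm and grips with 20 to 120 N. Pads are 22 mm wide; open, the fingers measure 114 mm over their backs; the gripper's body (76 mm by 85 mm) begins 54 mm behind the grasp point. The pads swing forward as they close: fully open they stand 13 mm farther back than shut.
Start: joints at [1.241, 0.314, -0.047, 1.21, 0, 1.571], TCP at [194.309, 567.661, 231.299] pointing down, gripper open.
Joint ranges: [-2.67, 2.67], [-0.69, 1.73], [-1.03, 1.25], [-2.08, 2.16], [-1.42, 1.45], [-3.14, 3.14]. Speed limits (rad/s): [2.39, 2.39, 3.01, 3.14, 3.14, 3.14].

INTERFACE

Orientations are given as a rotation vector (axis times angle).
In Python, from rig import ctrl, imaging gives the robot as it stands.
- The arm moves only by the tool jog_arm, never from a script. Its argument "commands" is a list of rows, each a list of 7 numbers: the shift along the tool's x, y, z in cm, then the turn, a rotation vector about the tool's x, y, z in rad, then the opening, from -1 (shut) to 1 (fully open), so that 0 is half open. In form: [[tx, ty, tz, rx, ry, rz, jaw], ...]. A call has 1 to 12 rows; each row shifts and turns the commanded pose from where the row before left it, along the tool's axes as they then stand; what a row does not reach is not made up. A row lasts 1/10 s, in which the tool goes at most 50 mm and 8.59 degrees, less where a joint would pass 70% of its speed; a pose out of reach is approached as far as the arm can. A call is refused whole if a number of a shift passes 5 or a number of a turn 0.15, either way. A call with a gripper value outside its range is refused whole. The fingers move at their own pace and stop on an object; "squeeze" is the grip in N (left out, the last holds). Time passes only in rows, so rows that do not move let the fingers close. It gives the time, the measured TCP pose, the force, the opening and the grip force at its end, in the units of the state.
- ctrl.sense(): the state, without advancing time (a new reading comes with each control period).
- imaging.snapshot(name): name is "scene" or "side" or "wrist"; returns the picture (420x560x3 uint8, red, green, blue); there is no depth.
- imaging.camera_model(name): a dict with "mtx" (3x3 intrinsics, pixels), "rvec" (rotation vector, rad) and "tvec" (3), from world to camera coordinates, as OpenCV has them; the wrist camera has in their place "T_tool_cam" (4x4, takes a point from camera to tool coordinates, whose origin is the TCP and whose axes are the flange's). Camera axes: x right, y down, z forward; pixel columns grow to the right and rows downward; lengths in mm; the calibration is good to about 2 mm. The wrist camera is an equidistant fisheye: a pixel r from the principal point sees the ray r / f radians off the axis. A picture is of the moment at which its call begins: read the wrist's pose just before it. camera_model takes no time and is no camera call.
- ctrl.sign_off(): hands the job in; it is judged then, once.
The state is a dict: "time_s": time; "q": joint angles; "dq": joint speeds; "joint_torque": joint torques, N m; "tcp_pos": TCP position; "tool_rot": TCP orientation; "force": force on the tool from outside, world axes, zero at the start; "torque": the same for the moment, N m; "width": finger opening in mm; "grip_force": force on a finger pad.
Only numpy, scipy, OpenCV 4.12 (cv2) and the standard library are available. Lean on these libraries where they do the work, as an engineer would, in place of code of your own. Each camera call takes 0.05 s, during which the arm holds its last target. There are 200 camera calls.

## Working session

There is one attempt and no reset: what is moved stays moved. The work goes in short steps, Python scripts to look and compute and a tool call to move; the robot and the scene stay as the last step left them, time stands still between calls to the robot, and variables do not carry over. Pictures are saved under pics/ and viewed, at most 14 in all, crops included, and the job is handed in when it is done.

Besides the shell and the picture viewer there is one more tool, called after "Call:" by a JSON object that holds its "method" and its "body". jog_arm: Moves the arm, as the interface text tells. Its arguments: {"type":"object","properties":{"commands":{"type":"array"},"squeeze":{"type":"number"}},"required":["commands"]}

```bash
mkdir -p pics
cat > h.py <<'E'
import numpy as np, cv2
from rig import ctrl, imaging
def snap(n,f=None):
    s=ctrl.sense(); im=imaging.snapshot(n)
    if f: cv2.imwrite(f'pics/{f}.png',cv2.cvtColor(im,cv2.COLOR_RGB2BGR))
    return im,s
def ray(n,uv,s=None):
    m=imaging.camera_model(n); K=np.array(m['mtx'])
    if n!='wrist':
        R=cv2.Rodrigues(np.array(m['rvec'],float))[0]; t=np.array(m['tvec'],float).ravel()
        d=np.linalg.inv(K)@[uv[0],uv[1],1.]; d=R.T@d; return -R.T@t,d/np.linalg.norm(d)
    a=np.array([(uv[0]-K[0,2])/K[0,0],(uv[1]-K[1,2])/K[1,1]]); r=np.linalg.norm(a)+1e-12
    d=np.r_[a/r*np.sin(r),np.cos(r)]; T=np.array(m['T_tool_cam'])
    R=cv2.Rodrigues(np.array(s['tool_rot'],float))[0]
    return R@T[:3,3]+np.array(s['tcp_pos']),R@T[:3,:3]@d
def onz(n,uv,z,s=None):
    o,d=ray(n,uv,s); return o+d*(z-o[2])/d[2]
E
python3 - <<'E'
from h import *
a,s=snap('scene','scene0'); b,_=snap('side','side0'); c,_=snap('wrist','wrist0')
print(s)
for n in('scene','side','wrist'): print(n,imaging.camera_model(n))
E
```

```text
{'time_s': 0.0, 'q': array([ 1.24099210e+00,  3.14229769e-01, -4.80716409e-02,  1.21022630e+00,
        3.79294284e-06,  1.57079329e+00]), 'dq': array([-1.18756356e-03, -2.14152551e-03,  8.64230890e-04, -1.29478297e-04,
       -3.87274021e-04, -3.21328553e-05]), 'joint_torque': array([ 9.91437810e-04, -5.39589500e+01,  3.39750695e+01,  1.91680208e-02,
       -4.75734123e-05,  4.87008919e-06]), 'tcp_pos': array([194.12311256, 567.1076811 , 230.43560169]), 'tool_rot': array([-5.15658410e-01, -3.09869075e+00,  2.68152850e-03]), 'force': array([ 0.36599443, -0.30782897,  0.09411972]), 'torque': array([-0.00306472,  0.01685113, -0.00438449]), 'grip_force': 0.0, 'width': 85.56938029672813}
scene {'mtx': array([[444.16765947,   0.        , 280.44163918],
       [  0.        , 444.16765947, 211.73492745],
       [  0.        ,   0.        ,   1.        ]]), 'rvec': array([ 1.12660885,  2.1379547 , -1.1804956 ]), 'tvec': array([ 235.95205132, -210.29321804, 1300.80194156])}
side {'mtx': array([[542.75784776,   0.        , 282.97472577],
       [  0.        , 542.75784776, 213.74652034],
       [  0.        ,   0.        ,   1.        ]]), 'rvec': array([ 0.17218391, -2.80708188,  1.25627944]), 'tvec': array([ 566.80120126,   14.14581999, 1281.67201617])}
wrist {'mtx': array([[325.1922621 ,   0.        , 281.89562174],
       [  0.        , 325.1922621 , 211.84983511],
       [  0.        ,   0.        ,   1.        ]]), 'T_tool_cam': array([[ 6.79832998e-05, -9.48034042e-01, -3.18168902e-01,
         8.15972168e+01],
       [ 9.99999902e-01,  2.03508729e-04, -3.92715659e-04,
        -1.10527133e+00],
       [ 4.37057963e-04, -3.18168844e-01,  9.48033963e-01,
        -1.42867924e+02],
       [ 0.00000000e+00,  0.00000000e+00,  0.00000000e+00,
         1.00000000e+00]])}
```

View pics/scene0.png

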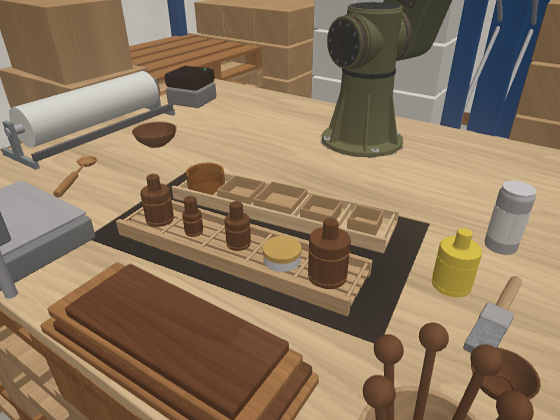

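View pics/side0.png

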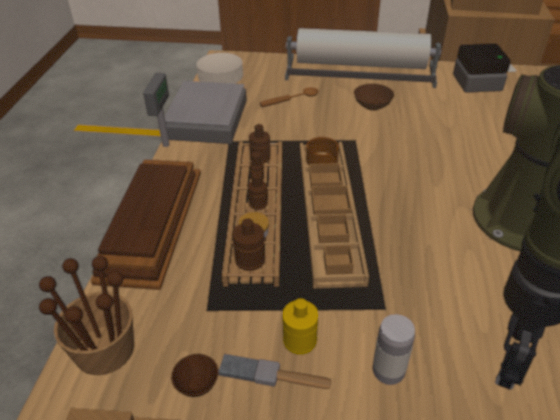

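View pics/wrist0.png

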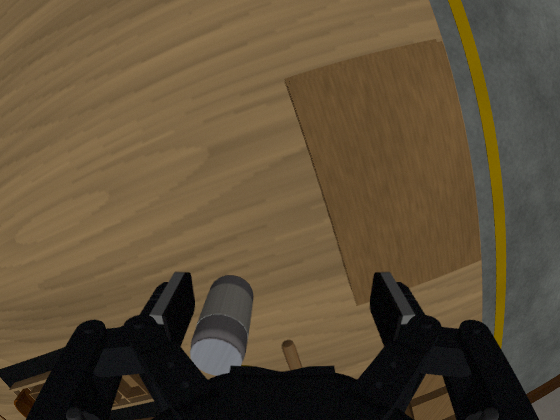

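Scene picture: dark canisters at (157,200), (192,216), (237,226) and (329,255), and the tin at (282,252), all in the outer rack. In the packing rack are the tape at (205,180) and the boxes at (243,188), (282,197), (325,210) and (368,220). Look-alikes: the yellow canister at (457,265), which I leave alone, plus dark bowls, honey dippers and a shaker at (512,215). The side view agrees. The wrist picture shows only the table so far.

Run:
```python
import cv2
a=cv2.imread('pics/scene0.png')[150:320,110:410]; b=cv2.imread('pics/side0.png')[115:295,205:385]
cv2.imwrite('pics/c1.png',cv2.resize(a,(780,442),interpolation=cv2.INTER_CUBIC))
cv2.imwrite('pics/c2.png',cv2.resize(b,(600,600),interpolation=cv2.INTER_CUBIC))
```

```text
(no output)
```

View pics/c1.png

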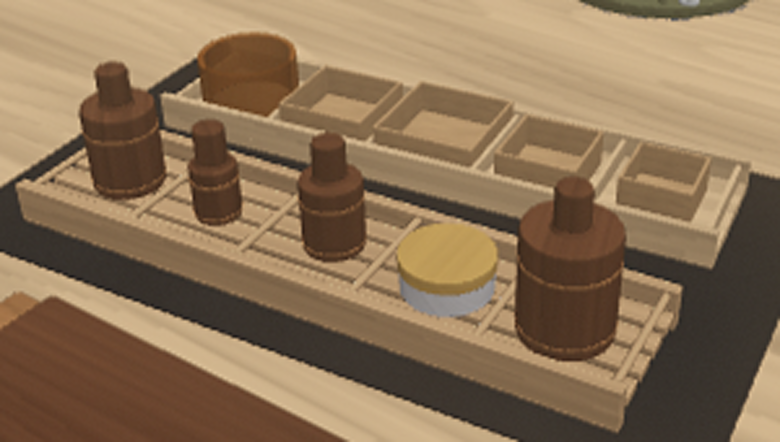

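View pics/c2.png

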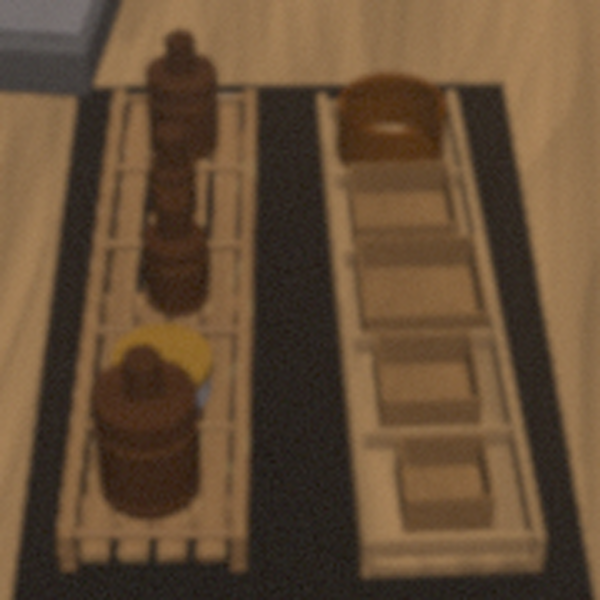

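Crop 1 (2.6x): knob tops at (112,67) m, (209,127) xs, (328,140) s and (575,186) l. The boxes, counted from the tape, are middling, largest, middling, smallest. Now I'll turn these into positions.

Run:
```python
from h import *
P=lambda p:(p[0]/2.6+110-.3,p[1]/2.6+150-.3)
Q=lambda p:(p[0]*.3+205-.35,p[1]*.3+115-.35)
for n,p,z,h,w in [('m',(112,69),123,33,(88,160)),('xs',(209,127),99,33,(190,241)),('s',(328,140),111,33,(300,366)),('l',(575,186),135,33,(517,626))]:
    X=onz('scene',P(p),z); l=onz('scene',P((w[0],p[1]+50)),z-40);r=onz('scene',P((w[1],p[1]+50)),z-40)
    print(n,X.round(),'width',np.linalg.norm(l-r).round())
for n,p,z in [('m',(180,40),123),('s',(176,218),111),('l',(143,358),135)]: print('side',n,onz('side',Q(p),z).round())
for n,c in {'1':[(324,68),(403,84),(372,130),(282,103)],'2':[(418,83),(513,100),(474,158),(375,126)],'3':[(523,115),(603,130),(583,182),(497,154)],'4':[(642,142),(710,155),(695,208),(618,182)]}.items():
    X=np.array([onz('scene',P(p),40) for p in c]); print(n,X.round()[:,:2].tolist(),'sides',np.linalg.norm(X-np.roll(X,-1,0),axis=1).round())
for n,c in {'1':[(349,162),(443,162),(455,232),(356,236)],'2':[(357,240),(470,237),(482,322),(362,330)],'3':[(374,342),(470,337),(480,402),(382,408)],'4':[(397,447),(484,441),(492,500),(402,502)]}.items():
    print('side',n,[onz('side',Q(p),40).round()[:2].tolist() for p in c])
```

```text
m [ 651. -134.  123.] width 54.0
xs [644. -47.  99.] width 37.0
s [625.  48. 111.] width 46.0
l [613. 230. 135.] width 68.0
side m [ 650. -139.  123.]
side s [621.  61. 111.]
side l [612. 227. 135.]
1 [[442.0, -112.0], [427.0, -36.0], [504.0, -11.0], [511.0, -100.0]] sides [77. 81. 90. 70.]
2 [[418.0, -26.0], [397.0, 57.0], [493.0, 81.0], [497.0, -13.0]] sides [86. 99. 93. 81.]
3 [[414.0, 78.0], [399.0, 144.0], [475.0, 167.0], [478.0, 92.0]] sides [68. 80. 75. 65.]
4 [[398.0, 178.0], [386.0, 230.0], [460.0, 251.0], [460.0, 189.0]] sides [54. 77. 62. 64.]
side 1 [[517.0, -112.0], [446.0, -120.0], [432.0, -35.0], [504.0, -22.0]]
side 2 [[503.0, -17.0], [421.0, -30.0], [409.0, 63.0], [491.0, 80.0]]
side 3 [[482.0, 92.0], [417.0, 79.0], [408.0, 142.0], [471.0, 156.0]]
side 4 [[459.0, 190.0], [404.0, 178.0], [397.0, 229.0], [452.0, 238.0]]
```

Canister and box identities are settled by size. From the tape side the boxes are m, l, s, xs; the canisters are m, xs, s, (tin), l. I'll square the tool so that tool x = +Y and tool y = +X, then look from above.

Call:
{"method": "jog_arm", "body": {"commands": [[0,0,-0.5,0,0,0.138,1],[0,0,-0.5,0,0,0.138,1],[0,0,-0.5,0,0,0.138,1],[0,0,-0.5,0,0,0.138,1],[0,0,-0.5,0,0,0.138,1],[0,0,-0.5,0,0,0.138,1],[0,0,-0.5,0,0,0.138,1],[0,0,-0.5,0,0,0.138,1],[0,0,-0.5,0,0,0.138,1]], "squeeze": 40}}

```text
time_s: 1.05
tcp_pos: [194.2, 567.5, 276.2]
tool_rot: [2.229, 2.214, -0.001]
force: [-0.2, 0.9, 0.7]
width: 85.3
grip_force: 0.0
```

Call:
{"method": "jog_arm", "body": {"commands": [[-3.5,2.9,0,0,0,0,1],[-3.5,2.9,0,0,0,0,1],[-3.5,2.9,0,0,0,0,1],[-3.5,2.9,0,0,0,0,1],[-3.5,2.9,0,0,0,0,1],[-3.5,2.9,0,0,0,0,1],[-3.5,2.9,0,0,0,0,1],[-3.5,2.9,0,0,0,0,1],[-3.5,2.9,0,0,0,0,1],[-3.5,2.9,0,0,0,0,0.3],[0,0,0,0,0,0,0.1],[0,0,0,0,0,0,0.1]]}}

```text
time_s: 2.25
tcp_pos: [484.2, 216.5, 275.9]
tool_rot: [-2.225, -2.217, 0.001]
force: [-0.3, 0.4, -0.1]
width: 47.3
grip_force: 0.0
```

Run:
```python
from h import *
c,s=snap('wrist','w1'); print(s['time_s'],s['tcp_pos'],s['width'],cv2.Rodrigues(s['tool_rot'])[0].round(4))
```

```text
2.25 [484.16618294 216.53230448 275.92292603] 47.331323919855805 [[ 3.6e-03  1.0e+00 -1.0e-03]
 [ 1.0e+00 -3.6e-03  1.0e-04]
 [ 1.0e-04 -1.0e-03 -1.0e+00]]
```

View pics/w1.png

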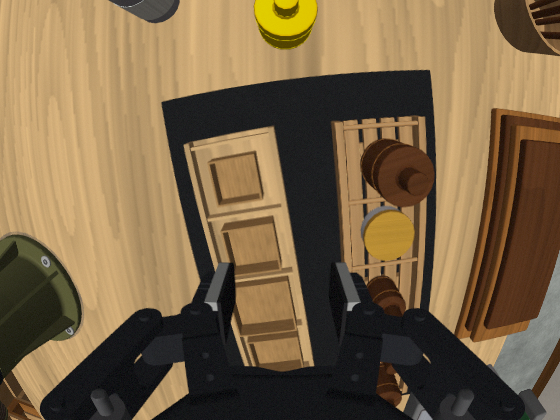

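The wrist picture shows the l knob at about (415,181) and the tin at (389,234). Boxes: xs (237,177), s (252,243), l (265,305), m (277,352). Enlarging for corners.

Run:
```python
import cv2
a=cv2.imread('pics/w1.png'); 
L=cv2.resize(a[140:375,195:315],(306,599),interpolation=cv2.INTER_CUBIC); R=cv2.resize(a[130:330,330:445],(345,600),interpolation=cv2.INTER_CUBIC)[:599]
cv2.imwrite('pics/c3.png',cv2.hconcat([L,R]))
```

```text
(no output)
```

View pics/c3.png

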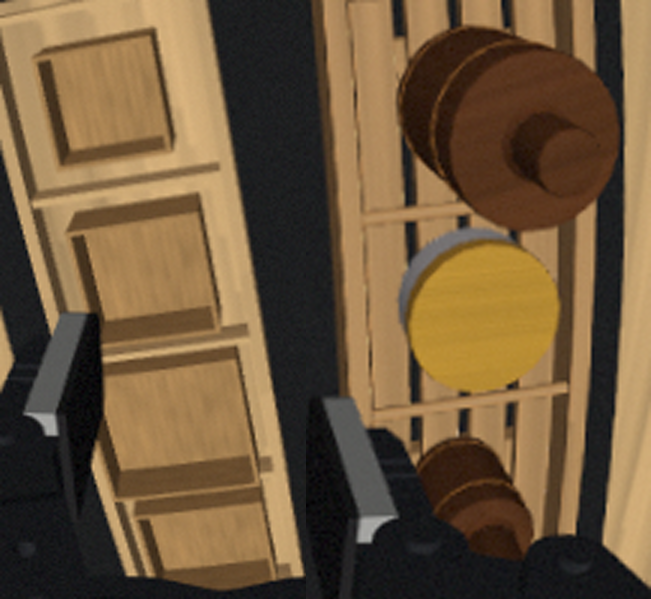

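Run:
```python
from h import *
s=ctrl.sense()
L=lambda p:(p[0]/2.55+195-.3,p[1]/2.55+140-.3)
R=lambda p:((p[0]-306)/3+330-.3,p[1]/3+130-.3)
print('l knob',onz('wrist',R((571,160)),135,s).round(1)); print('tin',onz('wrist',R((484,315)),53,s).round(1))
for n,c,w in [('xs',[(36,55),(155,28),(173,148),(62,165)],57),('s',[(67,225),(200,195),(221,330),(100,347)],67),('l',[(100,368),(237,348),(259,487),(118,500)],87)]:
  for z in (33,40,45):
    X=np.array([onz('wrist',L(p),z,s) for p in c]); print(n,z,X.mean(0).round(1)[:2],'sides',np.linalg.norm(X-np.roll(X,-1,0),axis=1).round(),w)
X=np.array([onz('wrist',L(p),12,s)[:2] for p in [(50,75),(158,50),(165,135),(68,160)]]);print('xs floor',X.mean(0).round(1),np.ptp(X,axis=0))
```

```text
l knob [612.8 231.4 135. ]
tin [618.5 144.5  53. ]
xs 33 [427.2 211.1] sides [59. 59. 56. 56.] 57
xs 40 [428.3 212.6] sides [58. 58. 55. 55.] 57
xs 45 [429.  213.8] sides [57. 57. 54. 54.] 57
s 33 [444.  118.1] sides [69. 76. 66. 72.] 67
s 40 [444.7 121.4] sides [68. 75. 65. 70.] 67
s 45 [445.2 123.7] sides [67. 74. 64. 69.] 67
l 33 [457.9  21.7] sides [76. 97. 85. 95.] 87
l 40 [458.3  26.7] sides [74. 96. 84. 93.] 87
l 45 [458.7  30.3] sides [73. 94. 82. 92.] 87
xs floor [426.  203.3] [57.91274725 56.93542942]
```

Everything agrees: the box row runs along (-0.16, 0.99), with xs (428,212), s (443,119), l (458,26) and m (473,-67). The chosen l canister is at (613,231) and its close crop confirms it is dark wood. Grasping it now.

Call:
{"method": "jog_arm", "body": {"commands": [[0.4,3.2,0,0,0,0,0.1],[0.4,3.2,0,0,0,0,0.1],[0.4,3.2,0,0,0,0,0.1],[0.3,3.3,0,0,0,0,0.1],[0,0,4,0,0,0,0.1],[0,0,4,0,0,0,0.1],[0,0,4,0,0,0,0.1],[0,0,3,0,0,0,0.1],[0,0,1.7,0,0,0,0.1],[0,0,0,0,0,0,0.1],[0,0,0,0,0,0,-0.5],[0,0,0,0,0,0,-1]]}}

```text
time_s: 3.5
tcp_pos: [613.7, 233.5, 111.1]
tool_rot: [2.221, 2.221, 0.004]
force: [-0.2, 0.1, -1.9]
width: 22.4
grip_force: 39.2
```

Call:
{"method": "jog_arm", "body": {"commands": [[0,0,0,0,0,0,-1],[0,0,0,0,0,0,-1],[0,0,0,0,0,0,-1]]}}

```text
time_s: 3.8
tcp_pos: [613.9, 233.0, 110.9]
tool_rot: [2.222, 2.22, 0.005]
force: [0.2, 1.6, 6.4]
width: 22.7
grip_force: 40.0
```

Call:
{"method": "jog_arm", "body": {"commands": [[0,0,-1.5,0,0,0,-1],[0,0,-3,0,0,0,-1],[0,0,-3.5,0,0,0,-1],[-2.6,-2,0,0,0,0,-1],[-2.6,-2,0,0,0,0,-1],[-2.6,-2,0,0,0,0,-1],[-2.6,-2,0,0,0,0,-1],[-2.6,-2,0,0,0,0,-1],[-2.6,-2,0,0,0,0,-1],[-2.6,-2,0,0,0,0,-1],[-2.5,-1.6,0,0,0,0,-1],[0,0,0,0,0,0,-1]]}}

```text
time_s: 5.0
tcp_pos: [454.3, 22.9, 189.9]
tool_rot: [2.226, 2.217, -0.003]
force: [0.0, 0.8, -1.9]
width: 22.6
grip_force: 39.8
```

Run:
```python
from h import *
c,s=snap('wrist'); b,_=snap('side'); print(s['time_s'],s['tcp_pos'],s['tool_rot'],s['force'])
W=cv2.resize(c[100:400,100:500],(533,400)); S=cv2.resize(b[130:290,280:386],(265,400),interpolation=cv2.INTER_CUBIC)
cv2.imwrite('pics/w2.png',cv2.cvtColor(cv2.hconcat([W,S]),cv2.COLOR_RGB2BGR))
```

```text
5.0 [454.28304703  22.9132212  189.85791043] [ 2.22612485  2.21664081 -0.00335381] [ 0.04517523  0.82805403 -1.86553234]
```

View pics/w2.png

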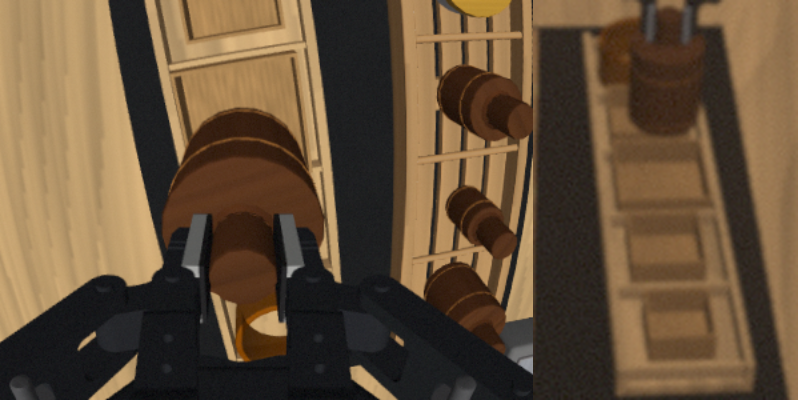

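The view shows canister l held upright above its box. The l box's far rim runs from crop (172,70) to (300,53), the s knob top is at (517,118) and the xs knob top at (504,241).

Run:
```python
from h import *
s=ctrl.sense(); C=lambda p:(p[0]/1.3325+100-.1,p[1]/1.3333+100-.1)
u=np.array([-.159,.987])
for z in(37,43):
    A,B=onz('wrist',C((171,71)),z,s)[:2],onz('wrist',C((300,53)),z,s)[:2]
    print(z,A.round(1),B.round(1),np.linalg.norm(A-B).round(1),'centre',((A+B)/2-43.5*u).round(1))
print('s knob',onz('wrist',C((517,118)),111,s).round(1),'xs',onz('wrist',C((505,242)),99,s).round(1))
Q=lambda p:((p[0]-533)/2.5+280-.3,p[1]/2.5+130-.3)
X=np.array([onz('side',Q(p),40)[:2] for p in [(612,150),(705,145),(714,200),(619,206)]]); print(X.round(),X.mean(0))
```

```text
37 [407.4  63.4] [496.3  75.6] 89.7 centre [458.8  26.6]
43 [408.4  64.3] [495.5  76.2] 87.9 centre [458.9  27.3]
s knob [624.6  50.7 111. ] xs [646.8 -44.3  99. ]
[[503.  -6.]
 [414. -24.]
 [403.  56.]
 [489.  75.]] [452.21630426  25.46997988]
```

Call:
{"method": "jog_arm", "body": {"commands": [[0.5,0.45,0,0,0,0,-1],[0,0,2,0,0,0,-1],[0,0,2,0,0,0,-1],[0,0,2,0,0,0,-1],[0,0,1,0,0,0,-1],[0,0,0.5,0,0,0,-1],[0,0,0,0,0,0,-1],[0,0,0,0,0,0,-1]]}}

```text
time_s: 5.9
tcp_pos: [461.6, 30.6, 114.8]
tool_rot: [2.222, 2.221, 0.0]
force: [-2.0, 0.3, -1.8]
width: 22.4
grip_force: 41.4
```

Call:
{"method": "jog_arm", "body": {"commands": [[0,0,0.3,0,0,0,-1],[0,0,0.3,0,0,0,-1],[0,0,0,0,0,0,-1]]}}

```text
time_s: 6.2
tcp_pos: [461.4, 30.4, 108.2]
tool_rot: [2.223, 2.22, 0.001]
force: [-0.3, -0.3, -1.8]
width: 22.5
grip_force: 41.5
```

Call:
{"method": "jog_arm", "body": {"commands": [[-0.2,-0.2,0.1,0,0,0,-1],[0,0,0.15,0,0,0,-1],[0,0,0,0,0,0,-1]]}}

```text
time_s: 6.5
tcp_pos: [459.3, 28.3, 105.8]
tool_rot: [2.223, 2.22, 0.0]
force: [-0.1, 0.3, -1.3]
width: 22.5
grip_force: 41.5
```

Call:
{"method": "jog_arm", "body": {"commands": [[0,0,0.15,0,0,0,-1],[0,0,0,0,0,0,-1]]}}

```text
time_s: 6.7
tcp_pos: [459.2, 28.4, 104.2]
tool_rot: [-2.223, -2.22, 0.0]
force: [-0.1, 0.5, -0.8]
width: 22.8
grip_force: 41.5
```

Call:
{"method": "jog_arm", "body": {"commands": [[0,0,0.1,0,0,0,-1],[0,0,0,0,0,0,-1]]}}

```text
time_s: 6.9
tcp_pos: [459.5, 28.4, 103.4]
tool_rot: [2.222, 2.22, 0.0]
force: [1.6, -0.8, -0.6]
width: 22.8
grip_force: 41.6
```

Call:
{"method": "jog_arm", "body": {"commands": [[0,0,0.1,0,0,0,-1],[0,0,0,0,0,0,-1]]}}

```text
time_s: 7.1
tcp_pos: [460.0, 28.3, 103.2]
tool_rot: [2.222, 2.219, 0.001]
force: [-1.0, 0.1, 6.9]
width: 22.4
grip_force: 42.2
```

Call:
{"method": "jog_arm", "body": {"commands": [[0,0,0.1,0,0,0,-1],[0,0,0,0,0,0,-1]]}}

```text
time_s: 7.3
tcp_pos: [460.6, 28.2, 102.8]
tool_rot: [2.221, 2.218, 0.003]
force: [-1.7, -1.0, 10.5]
width: 22.7
grip_force: 43.1
```

Call:
{"method": "jog_arm", "body": {"commands": [[0,0,-0.15,0,0,0,-0.3],[0,0,0,0,0,0,0],[0,0,0,0,0,0,0.1],[0,0,-1,0,0,0,0.1],[0,0,-4,0,0,0,0.1],[0,0,-4,0,0,0,0.1],[0.6,4,0,0,0,0,0.1],[0.6,4,0,0,0,0,0.1],[0.6,4,0,0,0,0,0.1],[0.4,4,0,0,0,0,0.1],[0,0,0,0,0,0,0.1],[0,0,0,0,0,0,0.1]]}}

```text
time_s: 8.5
tcp_pos: [619.3, 50.3, 192.3]
tool_rot: [-2.222, -2.22, 0.002]
force: [-0.7, 0.1, -0.0]
width: 46.8
grip_force: 0.0
```

Run:
```python
from h import *
c,s=snap('wrist'); b,_=snap('side'); print(s['time_s'],s['tcp_pos'],s['tool_rot'],s['force'])
W=cv2.resize(c[100:400,100:500],(533,400)); S=cv2.resize(b[130:290,280:386],(265,400),interpolation=cv2.INTER_CUBIC)
cv2.imwrite('pics/w3.png',cv2.cvtColor(cv2.hconcat([W,S]),cv2.COLOR_RGB2BGR))
```

```text
8.5 [619.28566021  50.27256084 192.25895468] [-2.22171225e+00 -2.21975032e+00  1.91723963e-03] [-0.6944759   0.09400166 -0.03871829]
```

View pics/w3.png

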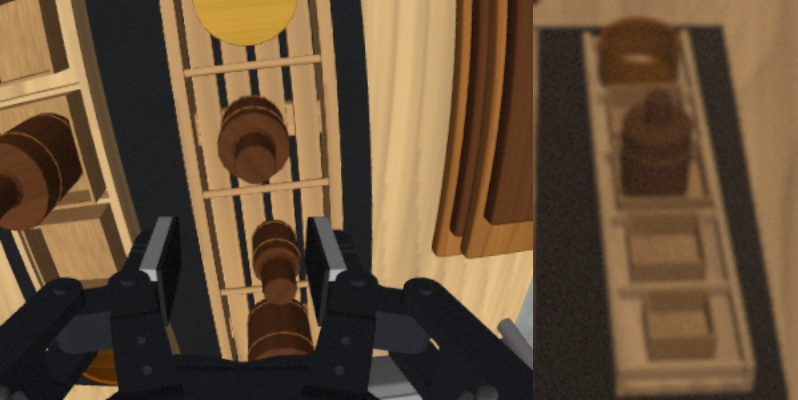

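Canister l stands upright in its box. The s knob top is at crop (256,164) and the xs knob top at (279,290).

Run:
```python
from h import *
s=ctrl.sense(); C=lambda p:(p[0]/1.3325+100-.1,p[1]/1.3333+100-.1)
print('s',onz('wrist',C((256,165)),111,s),'xs',onz('wrist',C((279,291)),99,s),s['tcp_pos'])
```

```text
s [625.47441425  46.10975786 111.        ] xs [642.5815809  -49.88220333  99.        ] [618.20687732  50.13394339 192.91913445]
```

Call:
{"method": "jog_arm", "body": {"commands": [[-0.3,0.7,3,0,0,0,0.1],[0,0,4,0,0,0,0.1],[0,0,2,0,0,0,0.1],[0,0,1.3,0,0,0,0.1],[0,0,0.3,0,0,0,0.1],[0,0,0,0,0,0,0.1],[0,0,0,0,0,0,-0.5],[0,0,0,0,0,0,-1],[0,0,0,0,0,0,-1],[0,0,0,0,0,0,-1]]}}

```text
time_s: 9.6
tcp_pos: [627.4, 47.3, 88.4]
tool_rot: [2.221, 2.219, 0.003]
force: [-0.8, 0.1, 7.1]
width: 22.7
grip_force: 39.1
```

Call:
{"method": "jog_arm", "body": {"commands": [[0,0,-1.5,0,0,0,-1],[0,0,-3,0,0,0,-1],[0,0,-3.5,0,0,0,-1],[1.2,-3,0,0,0,0,-1],[1.2,-3,0,0,0,0,-1],[1.2,-3,0,0,0,0,-1],[1.2,-3,0,0,0,0,-1],[1.2,-3,0,0,0,0,-1],[1.2,-3,0,0,0,0,-1],[0,-0.3,0,0,0,0,-1],[0,0,0,0,0,0,-1],[0,0,0,0,0,0,-1]]}}

```text
time_s: 10.8
tcp_pos: [444.5, 119.4, 167.3]
tool_rot: [2.222, 2.219, 0.002]
force: [-0.3, -0.6, -0.4]
width: 22.3
grip_force: 39.5
```

Run:
```python
from h import *
c,s=snap('wrist'); print(s['time_s'],s['tcp_pos'],s['tool_rot'],s['force'])
cv2.imwrite('pics/w4.png',cv2.cvtColor(cv2.resize(c[60:360,80:480],(800,600)),cv2.COLOR_RGB2BGR))
```

```text
10.8 [444.52307979 119.40775403 167.26348809] [2.22200547e+00 2.21940220e+00 1.97545602e-03] [-0.25183136 -0.60993831 -0.43148715]
```

View pics/w4.png

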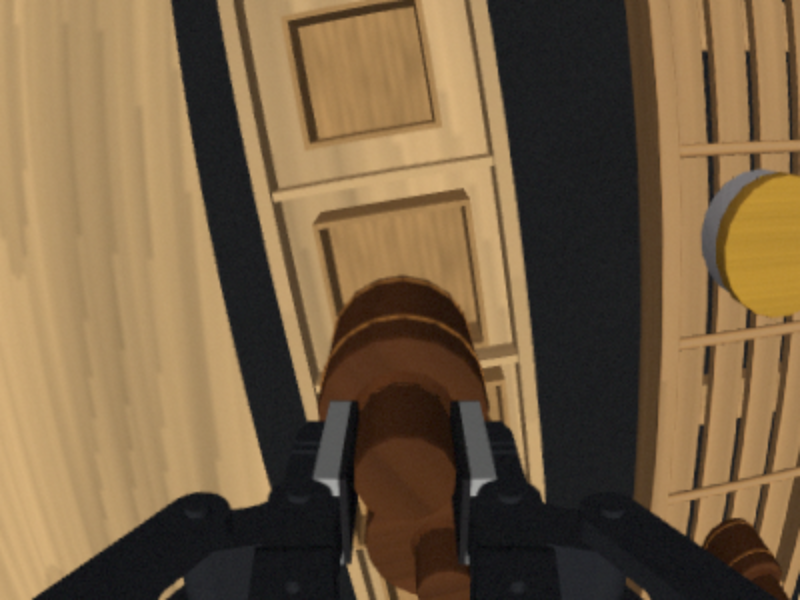

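Canister s is held upright over its box. s box far rim corners are at (314,222) and (467,191), its near-right corner at (482,342); the xs box is at (287,18), (413,-1), (441,124), (308,147).

Run:
```python
from h import *
s=ctrl.sense(); C=lambda p:(p[0]/2+80-.25,p[1]/2+60-.25)
u=np.array([-.159,.987]); z=43
f=lambda p:onz('wrist',C(p),z,s)[:2]
A,B,D=f((314,222)),f((467,191)),f((482,342))
print(A,B,D,np.linalg.norm(A-B),np.linalg.norm(B-D),'s centre',(A+D)/2,(A+B)/2-33.5*u)
X=np.array([f(p) for p in[(287,18),(413,-1),(441,124),(308,147)]]);print(X.mean(0),np.linalg.norm(X-np.roll(X,-1,0),axis=1))
```

```text
[406.73540524 146.80422594] [470.67882639 159.74473357] [479.1330232   92.51493431] 65.2396953259368 67.75927503168178 s centre [442.93421422 119.65958012] [444.03361582 120.20997976]
[427.62346371 209.36574587] [51.33025709 52.78362606 55.21579218 54.49636742]
```

Call:
{"method": "jog_arm", "body": {"commands": [[0,-0.1,2,0,0,0,-1],[0,0,3,0,0,0,-1],[0,0,2,0,0,0,-1],[0,0,0.8,0,0,0,-1],[0,0,0.4,0,0,0,-1],[0,0,0,0,0,0,-1],[0,0,0,0,0,0,-1]]}}

```text
time_s: 11.55
tcp_pos: [443.3, 119.5, 85.6]
tool_rot: [2.222, 2.22, 0.002]
force: [-0.0, 0.3, -0.2]
width: 22.9
grip_force: 39.6
```

Call:
{"method": "jog_arm", "body": {"commands": [[0,0,0.15,0,0,0,-1],[0,0,0.1,0,0,0,-1],[0,0,0,0,0,0,-1]]}}

```text
time_s: 11.85
tcp_pos: [442.5, 119.5, 82.5]
tool_rot: [2.222, 2.22, 0.001]
force: [-0.1, 0.1, 0.1]
width: 22.4
grip_force: 39.6
```

Call:
{"method": "jog_arm", "body": {"commands": [[0,0,0.1,0,0,0,-1],[0,0,0,0,0,0,-1]]}}

```text
time_s: 12.05
tcp_pos: [442.3, 119.4, 81.3]
tool_rot: [-2.222, -2.22, 0.0]
force: [-0.9, -0.2, -0.8]
width: 22.3
grip_force: 39.6
```

Call:
{"method": "jog_arm", "body": {"commands": [[0,0,0.1,0,0,0,-1],[0,0,0,0,0,0,-1]]}}

```text
time_s: 12.25
tcp_pos: [442.4, 119.5, 81.0]
tool_rot: [-2.222, -2.22, -0.001]
force: [-2.4, -0.7, 7.5]
width: 22.6
grip_force: 40.4
```

Call:
{"method": "jog_arm", "body": {"commands": [[0,0,0.05,0,0,0,-1],[0,0,0,0,0,0,-1]]}}

```text
time_s: 12.45
tcp_pos: [442.5, 119.6, 80.9]
tool_rot: [-2.222, -2.22, -0.001]
force: [-4.2, -0.8, 12.0]
width: 22.5
grip_force: 40.9
```

Call:
{"method": "jog_arm", "body": {"commands": [[0,0,-0.1,0,0,0,-0.3],[0,0,0,0,0,0,0],[0,0,0,0,0,0,0.1],[0,0,-1,0,0,0,0.1],[0,0,-5,0,0,0,0.1],[0,0,-4.5,0,0,0,0.1]]}}

```text
time_s: 13.05
tcp_pos: [441.3, 119.1, 187.1]
tool_rot: [-2.222, -2.219, 0.003]
force: [1.8, 0.6, 0.1]
width: 47.0
grip_force: 0.0
```

Call:
{"method": "jog_arm", "body": {"commands": [[-2.1,2.5,0,0,0,0,0.1],[-2.1,2.5,0,0,0,0,0.1],[-2.1,2.5,0,0,0,0,0.1],[-2.1,2.5,0,0,0,0,0.1],[-2.1,2.5,0,0,0,0,0.1],[-2.1,2.5,0,0,0,0,0.1],[-2.1,2.5,0,0,0,0,0.1],[-2.1,2.5,0,0,0,0,0.1],[0,0,0,0,0,0,0.1],[0,0,0,0,0,0,0.1]]}}

```text
time_s: 14.05
tcp_pos: [642.1, -49.1, 185.7]
tool_rot: [-2.223, -2.219, 0.001]
force: [-1.0, -0.7, -0.3]
width: 46.9
grip_force: 0.0
```

Run:
```python
from h import *
c,s=snap('wrist'); print(s['time_s'],s['tcp_pos'],s['tool_rot'],s['force'])
cv2.imwrite('pics/w5.png',cv2.cvtColor(cv2.resize(c[60:360,80:480],(800,600)),cv2.COLOR_RGB2BGR))
```

```text
14.05 [642.12526086 -49.13270779 185.68550056] [-2.22307103e+00 -2.21865888e+00  5.55600675e-04] [-1.00143793 -0.71778278 -0.26166009]
```

View pics/w5.png

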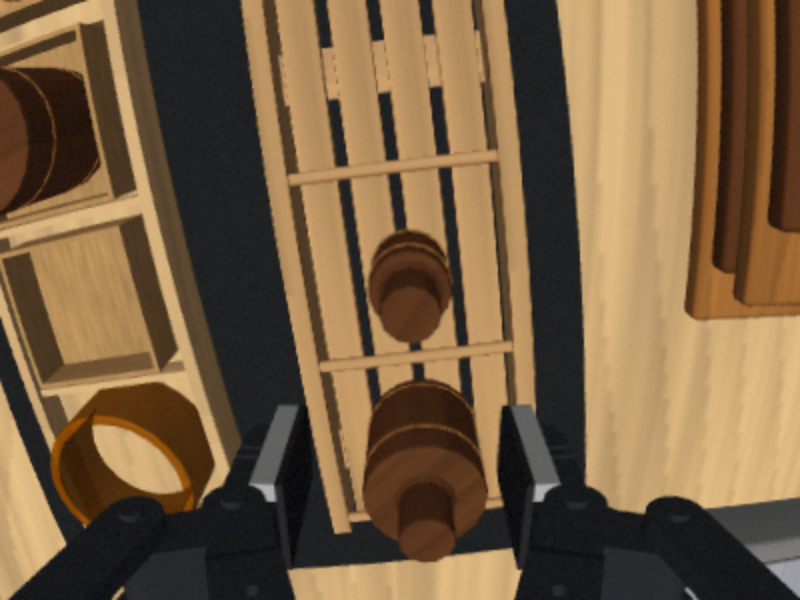

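The xs knob top is at (409,313), the m knob top at (427,535), and the m box is at (0,250), (126,218), (176,364), (42,388) with the tape below it.

Run:
```python
from h import *
s=ctrl.sense(); C=lambda p:(p[0]/2+80-.25,p[1]/2+60-.25)
print('xs',onz('wrist',C((409,313)),99,s),'m',onz('wrist',C((427,535)),123,s),s['tcp_pos'])
X=np.array([onz('wrist',C(p),43,s)[:2] for p in[(0,250),(126,218),(176,364),(42,388)]]);print(X,X.mean(0),np.linalg.norm(X-np.roll(X,-1,0),axis=1))
```

```text
xs [643.13179126 -48.48167318  99.        ] m [ 650.34335244 -133.85328288  123.        ] [641.58317162 -48.60169299 185.75168747]
[[ 431.37595092  -33.98828897]
 [ 509.21292412  -20.56295424]
 [ 526.79024243  -95.3636053 ]
 [ 442.42120523 -112.18968315]] [477.45008068 -65.52613291] [78.98629001 76.83813843 86.03052559 78.9775645 ]
```

Call:
{"method": "jog_arm", "body": {"commands": [[0,0.1,4,0,0,0,0.1],[0,0,4,0,0,0,0.1],[0,0,2,0,0,0,0.1],[0,0,0.9,0,0,0,0.1],[0,0,0.2,0,0,0,0.1],[0,0,0,0,0,0,0.1],[0,0,0,0,0,0,-0.5],[0,0,0,0,0,0,-1],[0,0,0,0,0,0,-1],[0,0,0,0,0,0,-1]]}}

```text
time_s: 15.1
tcp_pos: [644.4, -48.8, 76.6]
tool_rot: [2.221, 2.219, 0.003]
force: [-0.4, 0.9, 6.4]
width: 22.7
grip_force: 39.3
```

Call:
{"method": "jog_arm", "body": {"commands": [[0,0,-1.5,0,0,0,-1],[0,0,-4,0,0,0,-1],[0,0,-4.5,0,0,0,-1],[0,0,0,0,0,0,-1]]}}

```text
time_s: 15.5
tcp_pos: [647.4, -49.2, 183.1]
tool_rot: [2.216, 2.214, 0.012]
force: [1.3, 0.1, -1.1]
width: 22.3
grip_force: 39.3
```

Call:
{"method": "jog_arm", "body": {"commands": [[2.9,-2.4,0,0,0,0,-1],[2.9,-2.4,0,0,0,0,-1],[2.9,-2.4,0,0,0,0,-1],[2.9,-2.4,0,0,0,0,-1],[2.9,-2.4,0,0,0,0,-1],[2.9,-2.4,0,0,0,0,-1],[2.9,-2.4,0,0,0,0,-1],[2.9,-2.4,0,0,0,0,-1],[2.9,-2.4,0,0,0,0,-1],[0,0,0,0,0,0,-1],[0,0,0,0,0,0,-1]]}}

```text
time_s: 16.6
tcp_pos: [427.4, 212.9, 175.5]
tool_rot: [2.22, 2.222, 0.001]
force: [1.0, 0.4, -1.5]
width: 22.6
grip_force: 39.4
```

Call:
{"method": "jog_arm", "body": {"commands": [[-0.1,0.1,3,0,0,0,-1],[0,0,4,0,0,0,-1],[0,0,2,0,0,0,-1],[0,0,0.7,0,0,0,-1],[0,0,0.4,0,0,0,-1],[0,0,0,0,0,0,-1],[0,0,0,0,0,0,-1]]}}

```text
time_s: 17.3
tcp_pos: [429.6, 211.7, 75.0]
tool_rot: [2.223, 2.219, 0.003]
force: [0.3, 0.9, -0.2]
width: 22.9
grip_force: 39.4
```

Call:
{"method": "jog_arm", "body": {"commands": [[0,0,0.15,0,0,0,-1],[0,0,0.1,0,0,0,-1],[0,0,0,0,0,0,-1]]}}

```text
time_s: 17.6
tcp_pos: [428.6, 211.5, 71.5]
tool_rot: [2.222, 2.22, 0.001]
force: [-0.1, 0.5, -0.2]
width: 22.5
grip_force: 39.4
```

Call:
{"method": "jog_arm", "body": {"commands": [[0,0,0.15,0,0,0,-1],[0,0,0,0,0,0,-1]]}}

```text
time_s: 17.8
tcp_pos: [428.3, 211.4, 69.7]
tool_rot: [-2.222, -2.22, 0.0]
force: [0.4, 0.1, -0.6]
width: 22.4
grip_force: 39.4
```

Call:
{"method": "jog_arm", "body": {"commands": [[0,0,0.1,0,0,0,-1],[0,0,0,0,0,0,-1]]}}

```text
time_s: 18.0
tcp_pos: [428.5, 211.6, 69.1]
tool_rot: [-2.222, -2.22, -0.0]
force: [-1.1, -0.5, 4.0]
width: 22.5
grip_force: 39.9
```

Call:
{"method": "jog_arm", "body": {"commands": [[0,0,0.05,0,0,0,-1],[0,0,0,0,0,0,-1]]}}

```text
time_s: 18.2
tcp_pos: [428.5, 211.6, 69.1]
tool_rot: [-2.222, -2.22, -0.001]
force: [-3.3, -1.2, 10.0]
width: 22.6
grip_force: 40.4
```

Call:
{"method": "jog_arm", "body": {"commands": [[0,0,-0.1,0,0,0,-0.3],[0,0,0,0,0,0,0],[0,0,0,0,0,0,0.1],[0,0,-1.5,0,0,0,0.1],[0,0,-5,0,0,0,0.1],[0,0,-5,0,0,0,0.1]]}}

```text
time_s: 18.8
tcp_pos: [427.1, 210.8, 184.5]
tool_rot: [-2.222, -2.22, 0.005]
force: [1.3, 0.7, 0.2]
width: 47.1
grip_force: 0.0
```

Call:
{"method": "jog_arm", "body": {"commands": [[-3.5,2.2,0,0,0,0,0.1],[-3.5,2.2,0,0,0,0,0.1],[-3.5,2.2,0,0,0,0,0.1],[-3.5,2.2,0,0,0,0,0.1],[-3.5,2.2,0,0,0,0,0.1],[-3.5,2.2,0,0,0,0,0.1],[-3.5,2.2,0,0,0,0,0.1],[-3.5,2.2,0,0,0,0,0.1],[-3.5,2.2,0,0,0,0,0.1],[-3,2.3,0,0,0,0,0.1],[0,0,0,0,0,0,0.1],[0,0,0,0,0,0,0.1]]}}

```text
time_s: 20.0
tcp_pos: [648.9, -134.4, 183.3]
tool_rot: [-2.223, -2.218, 0.001]
force: [0.2, 1.2, -0.7]
width: 46.8
grip_force: 0.0
```

Run:
```python
from h import *
c,s=snap('wrist'); print(s['time_s'],s['tcp_pos'],s['tool_rot'],s['force'])
cv2.imwrite('pics/w6.png',cv2.cvtColor(cv2.resize(c[60:360,80:480],(800,600)),cv2.COLOR_RGB2BGR))
```

```text
20.0 [ 648.88391519 -134.43216726  183.29809274] [-2.22317645e+00 -2.21772294e+00  9.61337822e-04] [ 0.21483431  1.18846274 -0.67134391]
```

View pics/w6.png

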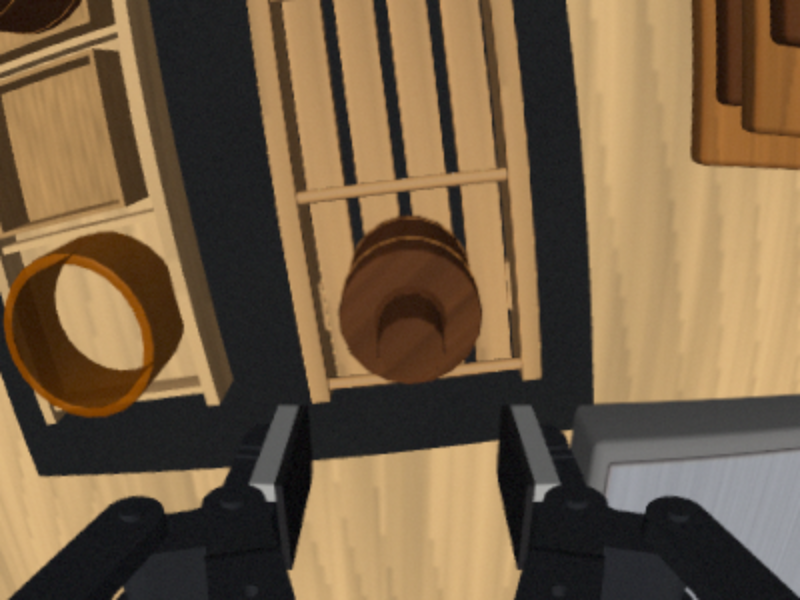

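The m shoulder circle is centred near (411,309) and its knob top near (411,335).

Run:
```python
from h import *
s=ctrl.sense(); C=lambda p:(p[0]/2+80-.25,p[1]/2+60-.25)
print(onz('wrist',C((411,309)),93,s),onz('wrist',C((411,335)),123,s),s['tcp_pos'])
```

```text
[ 650.82874246 -133.15023099   93.        ] [ 650.59081557 -132.0634714   123.        ] [ 648.53226911 -133.55690441  183.58374469]
```

Call:
{"method": "jog_arm", "body": {"commands": [[0.1,0.15,3,0,0,0,0.1],[0,0,3,0,0,0,0.1],[0,0,1.5,0,0,0,0.1],[0,0,0.7,0,0,0,0.1],[0,0,0.2,0,0,0,0.1],[0,0,0,0,0,0,0.1],[0,0,0,0,0,0,-0.5],[0,0,0,0,0,0,-1],[0,0,0,0,0,0,-1],[0,0,0,0,0,0,-1]]}}

```text
time_s: 21.05
tcp_pos: [651.4, -133.0, 101.8]
tool_rot: [2.221, 2.219, 0.002]
force: [0.0, 0.5, 6.3]
width: 22.4
grip_force: 39.3
```

Call:
{"method": "jog_arm", "body": {"commands": [[0,0,-1.5,0,0,0,-1],[0,0,-3,0,0,0,-1],[0,0,-3.5,0,0,0,-1],[1.1,-2.9,0,0,0,0,-1],[1.1,-2.9,0,0,0,0,-1],[1.1,-2.9,0,0,0,0,-1],[1.1,-2.9,0,0,0,0,-1],[1.1,-2.9,0,0,0,0,-1],[1.1,-2.9,0,0,0,0,-1],[0.1,-0.3,0,0,0,0,-1],[0,0,0,0,0,0,-1],[0,0,0,0,0,0,-1]]}}

```text
time_s: 22.25
tcp_pos: [474.9, -65.9, 181.1]
tool_rot: [2.222, 2.219, 0.002]
force: [-0.3, -0.3, -1.4]
width: 22.7
grip_force: 39.6
```

Run:
```python
from h import *
c,s=snap('wrist'); print(s['time_s'],s['tcp_pos'],s['tool_rot'],s['force'])
cv2.imwrite('pics/w7.png',cv2.cvtColor(cv2.resize(c[60:360,80:480],(800,600)),cv2.COLOR_RGB2BGR))
```

```text
22.25 [474.93703881 -65.93067607 181.08090486] [2.22159067e+00 2.21904842e+00 1.72998650e-03] [-0.34535683 -0.30122712 -1.40146914]
```

View pics/w7.png

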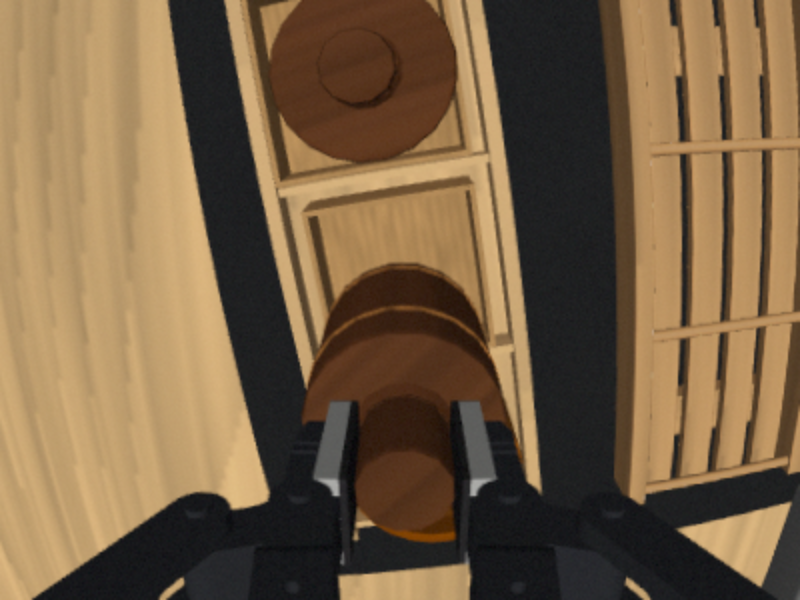

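Canister l is centred in its box. The m box's far rim runs from (305,212) to (472,179), with its near-right corner at (511,345).

Run:
```python
from h import *
s=ctrl.sense(); C=lambda p:(p[0]/2+80-.25,p[1]/2+60-.25)
u=np.array([-.159,.987]); f=lambda p:onz('wrist',C(p),43,s)[:2]
A,B,D=f((305,212)),f((472,179)),f((511,345))
print(A,B,D,np.linalg.norm(A-B),np.linalg.norm(B-D),(A+D)/2,(A+B)/2-38.5*u)
```

```text
[431.32193448 -36.69788304] [504.49686163 -22.30795191] [525.18848973 -99.9490833 ] 74.57640432117286 80.35103457234683 [478.2552121  -68.32348317] [474.03089805 -67.50241748]
```

Call:
{"method": "jog_arm", "body": {"commands": [[-0.1,0,2,0,0,0,-1],[0,0,3,0,0,0,-1],[0,0,2,0,0,0,-1],[0,0,0.8,0,0,0,-1],[0,0,0.5,0,0,0,-1],[0,0,0,0,0,0,-1],[0,0,0,0,0,0,-1]]}}

```text
time_s: 23.0
tcp_pos: [474.6, -66.8, 98.1]
tool_rot: [2.222, 2.219, 0.001]
force: [-0.4, -0.4, -0.8]
width: 22.2
grip_force: 39.6
```

Call:
{"method": "jog_arm", "body": {"commands": [[0,0,0.1,0,0,0,-1],[0,0,0.1,0,0,0,-1],[0,0,0,0,0,0,-1]]}}

```text
time_s: 23.3
tcp_pos: [473.9, -66.7, 95.6]
tool_rot: [2.222, 2.22, 0.001]
force: [0.3, -0.7, -0.8]
width: 22.6
grip_force: 39.6
```

Call:
{"method": "jog_arm", "body": {"commands": [[0,0,0.1,0,0,0,-1],[0,0,0,0,0,0,-1]]}}

```text
time_s: 23.5
tcp_pos: [473.7, -66.6, 94.4]
tool_rot: [2.222, 2.22, 0.0]
force: [-0.5, 0.0, -2.3]
width: 22.1
grip_force: 39.8
```

Call:
{"method": "jog_arm", "body": {"commands": [[0,0,0.1,0,0,0,-1],[0,0,0,0,0,0,-1]]}}

```text
time_s: 23.7
tcp_pos: [473.8, -66.7, 94.2]
tool_rot: [2.222, 2.22, 0.0]
force: [-3.4, 0.2, 9.6]
width: 22.4
grip_force: 40.6
```

Call:
{"method": "jog_arm", "body": {"commands": [[0,0,0.05,0,0,0,-1],[0,0,0,0,0,0,-1]]}}

```text
time_s: 23.9
tcp_pos: [473.9, -66.7, 94.2]
tool_rot: [2.222, 2.22, 0.001]
force: [-4.5, 0.8, 14.2]
width: 22.6
grip_force: 41.1
```

Seated. Next I release, rise, move clear and take a final look.

Call:
{"method": "jog_arm", "body": {"commands": [[0,0,-0.15,0,0,0,-0.3],[0,0,0,0,0,0,0],[0,0,0,0,0,0,0.1],[0,0,-1.5,0,0,0,0.1],[0,0,-4,0,0,0,0.1],[0,0,-5,0,0,0,0.1],[0,0,-5,0,0,0,0.1],[0,0,-5,0,0,0,0.1],[4,0,0,0,0,0,0.1],[4,0,0,0,0,0,0.1],[4,0,0,0,0,0,0.1],[4,0,0,0,0,0,0.1]]}}

```text
time_s: 25.1
tcp_pos: [473.7, 94.8, 299.3]
tool_rot: [2.223, 2.22, 0.0]
force: [0.6, 0.3, -0.3]
width: 46.6
grip_force: 0.0
```

Call:
{"method": "jog_arm", "body": {"commands": [[4,0,0,0,0,0,0.1],[4,0,0,0,0,0,0.1],[4,0,0,0,0,0,0.1],[4,0,0,0,0,0,0.1],[0,0,0,0,0,0,0.1],[0,0,0,0,0,0,0.1]]}}

```text
time_s: 25.7
tcp_pos: [473.7, 254.0, 298.6]
tool_rot: [-2.22, -2.223, 0.002]
force: [-0.0, -0.4, -1.3]
width: 46.8
grip_force: 0.0
```

Run:
```python
from h import *
c,s=snap('wrist'); a,_=snap('scene'); print(s['time_s'],s['tcp_pos'],s['force'])
W=cv2.resize(c[60:360,150:400],(333,400)); S=cv2.resize(a[140:320,90:300],(467,400),interpolation=cv2.INTER_CUBIC)
S=cv2.resize(a[140:320,110:400],(467,290),interpolation=cv2.INTER_CUBIC); S=cv2.copyMakeBorder(S,0,110,0,0,cv2.BORDER_CONSTANT)
cv2.imwrite('pics/fin.png',cv2.cvtColor(cv2.hconcat([W,S]),cv2.COLOR_RGB2BGR))
```

```text
25.7 [473.65043697 253.9728684  298.64982979] [-0.03245046 -0.44653387 -1.28357064]
```

View pics/fin.png

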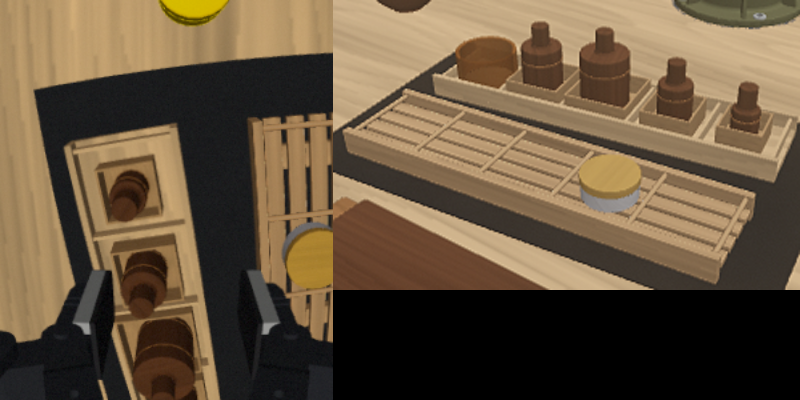

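All four canisters stand upright in their own boxes: m (541,55), l (604,68), s (675,88) and xs (746,108). The tin and the tape are in their bays.

```bash
python3 -c "
from rig import ctrl; print(ctrl.sign_off())"
```

```text
the job is handed in; nothing more can be done
None
```

All four canisters stand upright in the boxes made for their sizes, the wax tin and tape roll were left in place, and the job is handed in at about 26 s of the 102 s allowed.

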